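Take the deeper wire basket down from its deep hook

TASK

Take the deeper of the two hanging wire baskets off its hook stand: lift it by its handle until the handle is above the upturned hook tips, draw it out, and set it down gently and upright, about in the middle of the bamboo board. Leave the shallow basket hanging where it is.

Things in the scene. Friction and masses are not known exactly. Their poses are not given: they have to be found in the camera images.
- deep_basket: Deeper steel wire basket, 85 (x) x 120 (y) x 80 (z) mm, 250 g, hanging by its rigid arched handle. Origin: centre of underside, z up. The handle bar runs along y, 8 mm thick, centre line 170 mm above the origin, uprights at y +-58. A wooden grip 14 x 14 mm, 48 long, is centred on the bar: pinch it from above, closing along x. The hook prongs carry the bar at y +-40.
- shallow_basket: Shallow steel wire basket, 85 (x) x 120 (y) x 40 (z) mm, with a like handle (bar 130 mm above the origin), hanging on a second stand of the same kind at the same bar height. Origin: centre of its underside. To be left alone. Which basket hangs left or right varies.
- stand: Fixed stand of the deep basket. Origin: underside centre of the foot, z up; two 8 mm prongs at y +-40 run along -x, towards the robot, from a 213 mm high post at the origin. The bar lies at x -94, 201 mm up, behind upturned tips at x -114, 233 mm up: raise it over 36 mm, but under 75 (the rim then meets the prongs); 45 to 65 is right. Then draw it out along -x by 120 mm or more.
- board: Fixed square bamboo board, 170 x 170 x 10 mm, lying on the cork mat in front of the stands. Origin: centre of its underside, z up; its top is 10 mm above the origin.
There are look-alikes about, which are no part of the job. Leave any orange look-alike of the deep_basket alone.

How it is judged:
By the outcome, as a careful person would: the job done as asked, in the order asked, and still so for the second after the job is handed in, with the robot touching nothing.
It also fails if it takes over 38 s, if anything falls off the work surface, if the arm or the gripper's body presses on something with over 40 N, if the wrist force passes 120 N, or if a joint passes its speed limit or range.

ROBOT

A 6-joint arm with a two-finger parallel gripper is mounted at the origin on the work surface. World frame = base frame: x ahead of the robot, y to its left, z up, the work surface at z = 0. Lengths are in mm, angles in degrees, forces in N, time in s.
With the tool pointing down it reaches from about 350 to 850 mm from the base axis. Payload 8.1 kg.
Tool frame: the origin (TCP) lies on the centre line of the jaws, within the pads' length; the fingertips stand 19 mm ahead of it and the grasp point (between the pads) is the TCP; z points along the fingers, y is the line along which they close (so a half turn about z gives the same grasp; the last joint's range is limited). The gripper opens to 85 mm and grips with 20 to 120 N. Pads are 22 mm wide; open, the fingers measure 114 mm over their backs; the gripper's body (76 mm by 85 mm) begins 54 mm behind the grasp point. The pads swing forward as they close: fully open they stand 13 mm farther back than shut.
Start: joints at [67.586, 7.471, 85.268, -0, 87.261, -4.893], TCP at [180.612, 572.175, 250.292] pointing down, gripper open.
Joint ranges: [-169.43, 169.43], [-51.17, 129.36], [1.28, 143.12], [-76.62, 256.62], [0, 156.53], [-152.29, 152.29]. Speed limits (degrees/s): [136.94, 136.94, 159.86, 180, 180, 180].

INTERFACE

Orientations are given as [roll, pitch, yaw] about the fixed x, y, z axes, in that order (R = Rz(yaw) Ry(pitch) Rx(roll)).
In Python, from bench import r gives the robot as it stands. The module is installed in compiled form; this text tells all that it offers.
- The arm moves only by the tool servo_tool, never from a script. Its arguments are lists of equal length, an entry for each row: "fingers": the finger opening in m, from 0 to 0.0854; "linear": the shift along the tool's x, y, z in m, a list of three; "rotation": the turn, a rotation vector about the tool's x, y, z in degrees, a list of three. A call has 1 to 10 rows; each row is the pose to reach, as a shift and turn from the pose commanded when the call began, along the tool's axes at that moment; what a row does not reach only later rows make up. A row lasts 1/10 s, in which the tool goes at most 50 mm and 8.59 degrees, less where a joint would pass 70% of its speed; a pose out of reach is approached as far as the arm can. A call with a gripper value outside its range is refused whole. The fingers move at their own pace and stop on an object; "force" is the grip in N (left out, the last holds). Time passes only in rows, so rows that repeat a pose let the fingers close. It gives the time, the measured TCP pose, the force, the opening and the grip force at its end, in the units of the state.
- r.sense(): the state, without advancing time (a new reading comes with each control period).
- r.snapshot(name): name is "side" or "top" or "wrist"; returns a dict with "frame" (400x640x3 uint8, red, green, blue), "fx", "fy", "cx", "cy" (pixels), "camera_from_world" (4x4, takes a point from world to camera coordinates). Camera axes: x right, y up, looking along -z (the intrinsics and any distortion apply to the point x, -y, -z); pixel columns grow to the right and rows downward; lengths in mm; the calibration is good to about 2 mm. A picture is of the moment at which its call begins. There is no depth.
- r.hand_in(): hands the job in; it is judged then, once.
The state is a dict: "time": time; "joint_pos": joint angles; "qd": joint speeds; "joint_efforts": joint torques, N m; "tool_pos": TCP position; "tcp_rot": TCP orientation; "ft_force": force on the tool from outside, world axes, zero at the start; "wrist_torque": the same for the moment, N m; "finger_gap": finger opening in mm; "grip_force": force on a finger pad.
Only numpy, scipy, OpenCV 4.12 (cv2) and the standard library are available. Lean on these libraries where they do the work, as an engineer would, in place of code of your own. Each camera call takes 0.05 s, during which the arm holds its last target. There are 200 camera calls.

## Working session

There is one attempt and no reset: what is moved stays moved. The work goes in short steps, Python scripts to look and compute and a tool call to move; the robot and the scene stay as the last step left them, time stands still between calls to the robot, and variables do not carry over. Pictures are saved under pics/ and viewed, at most 10 in all, crops included, and the job is handed in when it is done.

Besides the shell and the picture viewer there is one more tool, called after ">>>" by a JSON object that holds its "api" and its "payload", one argument or row to a line. servo_tool: Moves the arm, as the interface text tells. Its arguments: {"type":"object","properties":{"fingers":{"type":"array","items":{"type":"number"}},"linear":{"type":"array","items":{"type":"array","items":{"type":"number"}}},"rotation":{"type":"array","items":{"type":"array","items":{"type":"number"}}},"force":{"type":"number"}},"required":["fingers","linear","rotation"]}

```bash
mkdir -p pics
cat > h.py <<'E'
import numpy as np, cv2, pickle
from bench import r
def snap(name,fn):
    s=r.snapshot(name); cv2.imwrite(f'pics/{fn}.png',s['frame'][:,:,::-1]); pickle.dump(s,open(f'pics/{fn}.pkl','wb')); return s
def load(fn): return pickle.load(open(f'pics/{fn}.pkl','rb'))
def ray(s,u,v):
    T=np.array(s['camera_from_world']); R=T[:3,:3]; c=-R.T@T[:3,3]
    d=R.T@np.array([(u-s['cx'])/s['fx'],-(v-s['cy'])/s['fy'],-1.]); return c,d/np.linalg.norm(d)
def plane(s,u,v,z):
    c,d=ray(s,u,v); return c+d*(z-c[2])/d[2]
def tri(s1,p1,s2,p2):
    c1,d1=ray(s1,*p1); c2,d2=ray(s2,*p2)
    t=np.linalg.lstsq(np.c_[d1,-d2],c2-c1,rcond=None)[0]
    a,b=c1+d1*t[0],c2+d2*t[1]; return (a+b)/2,np.linalg.norm(a-b)
def proj(s,p):
    T=np.array(s['camera_from_world']); q=T[:3,:3]@np.array(p,float)+T[:3,3]
    return s['cx']+s['fx']*q[0]/-q[2], s['cy']+s['fy']*-q[1]/-q[2]
E
python3 - <<'E'
from h import *
a=snap('top','t0');b=snap('side','s0')
print({k:a[k] for k in a if k!='frame'},b.keys()); print(r.sense())
E
```

```text
{'fx': 380.280666841781, 'fy': 380.280666841781, 'cx': 316.438945060649, 'cy': 197.12626884671369, 'camera_from_world': array([[-1.13897339e-01, -9.93487299e-01,  3.22212263e-03,
         7.15434960e+01],
       [ 9.73483740e-01, -1.10955254e-01,  2.00045843e-01,
        -4.55405180e+02],
       [-1.98385493e-01,  2.59213732e-02,  9.79781240e-01,
        -1.09369821e+03],
       [ 0.00000000e+00,  0.00000000e+00,  0.00000000e+00,
         1.00000000e+00]])} dict_keys(['frame', 'fx', 'fy', 'cx', 'cy', 'camera_from_world'])
{'time': 0.1, 'joint_pos': array([ 6.75863830e+01,  7.51051956e+00,  8.53234575e+01,  1.48855042e-03,
        8.72637038e+01, -4.89121334e+00]), 'qd': array([-0.04474152, -0.05454413, -0.18043467, -0.02375979,  0.07845387,
        0.0142332 ]), 'joint_efforts': array([ 2.01422874e-03, -5.70953715e+01, -5.01943338e+01, -9.05555839e-05,
        8.11530801e-03, -4.31980800e-05]), 'tool_pos': array([180.41652111, 571.73268336, 249.34804765]), 'tcp_rot': array([-1.79902802e+02, -9.80999065e-03,  1.62477516e+02]), 'ft_force': array([ 0.16271177, -0.69138342, -0.81921824]), 'wrist_torque': array([-0.03518661,  0.00314243, -0.01673326]), 'grip_force': 0.0, 'finger_gap': 84.99318958162776}
```

View pics/t0.png

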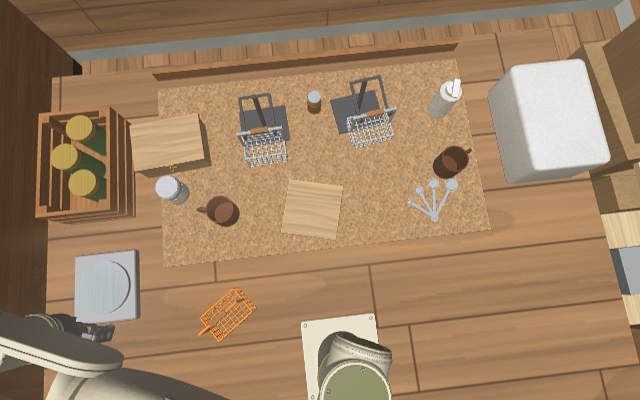

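View pics/s0.png

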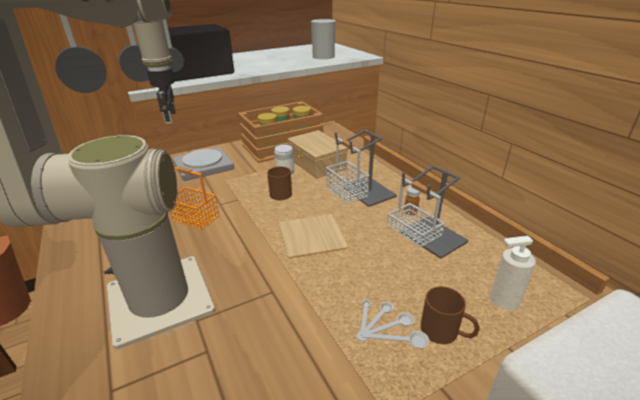

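The top view shows two stands with baskets, grips at about (260,131) and (373,116), and the board at about (312,208). The left basket looks deeper, so I'm zooming in to check.

Run:
```python
from h import *
a=load('t0')['frame'][:,:,::-1];b=load('s0')['frame'][:,:,::-1]
A=cv2.resize(a[65:245,225:405],None,fx=3.3,fy=3.3,interpolation=cv2.INTER_CUBIC)[:594]
B=cv2.resize(b[120:260,315:475],None,fx=5,fy=5,interpolation=cv2.INTER_CUBIC)[:600]
cv2.imwrite('pics/A.png',A);cv2.imwrite('pics/B.png',B)
```

```text
(no output)
```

View pics/A.png

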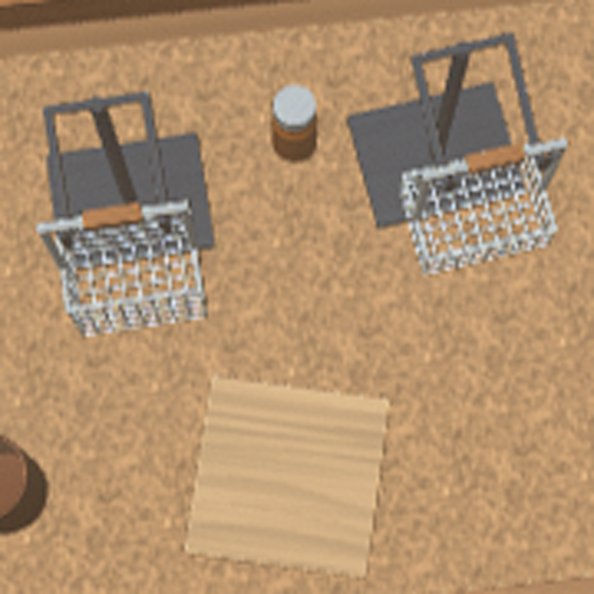

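View pics/B.png

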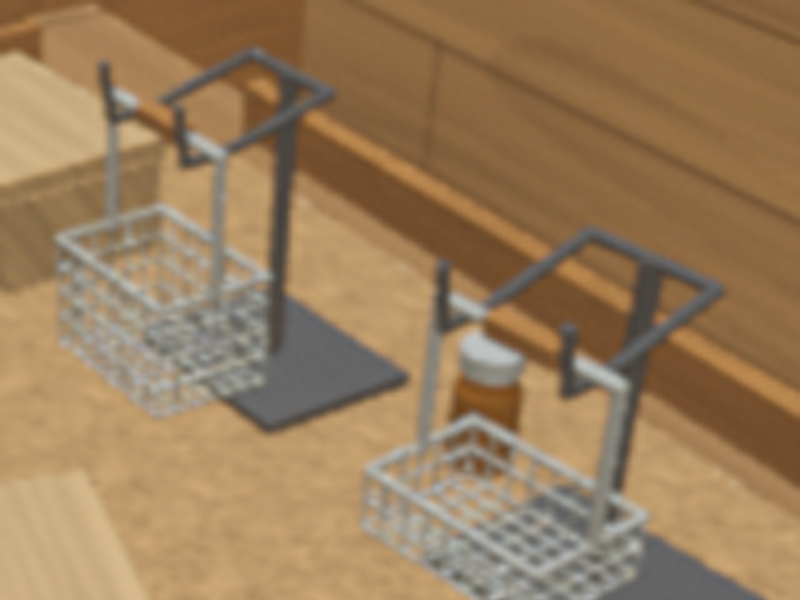

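The crops show the left basket is clearly the deeper one. Its grip centre is at (259,130) in the top view and (347.6,144.2) in the side view. I'll measure the poses next.

Run:
```python
from h import *
a=load('t0');b=load('s0')
A=lambda x,y:(225+x/3.3-.35,65+y/3.3-.35); B=lambda x,y:(315+x/5-.4,120+y/5-.4)
for n,p,q in[('grip',(112,215),(163,121)),('barL',(42,228),(112,92)),('barR',(189,207),(224,151)),('tipL?',(66,222),(103,66)),('postbarL',(46,107),(256,50)),('postbarR',(151,96),(332,92))]:
    print(n,*tri(a,A(*p),b,B(*q)))
for z in (203,206): print([plane(a,*A(*p),z)[:2] for p in[(42,228),(112,215),(189,207),(46,107),(151,96)]])
print('foot',[plane(a,*A(*p),8)[:2] for p in[(197,133),(214,245),(50,158)]])
c=[plane(a,*A(*p),12)[:2] for p in[(212,379),(387,400),(365,575),(187,552)]]
print('board',c,np.mean(c,0))
```

```text
grip [625.46407831 156.2599525  206.62092359] 3.2266406881257135
barL [621.8104162  212.98710004 205.7157972 ] 1.8633342625368727
barR [625.85619675  92.9826833  210.49845603] 1.124763204849802
tipL? [607.4639472  190.54348894 235.63160984] 11.918147782275836
postbarL [720.75103279 199.85653647 218.07119118] 0.22766964785166316
postbarR [719.173681   114.41997779 220.35360389] 1.1079355263553792
[array([623.84124905, 213.14613848]), array([628.55815968, 156.09719227]), array([628.37739282,  93.54795538]), array([728.62915249, 202.22462235]), array([728.67590276, 115.40313269])]
[array([622.6238817, 212.6325726]), array([627.32604364, 155.76200535]), array([627.14584199,  93.40834557]), array([727.08413741, 201.74520554]), array([727.1307415 , 115.19518676])]
foot [array([784.67880437,  87.3471515 ]), array([666.83179895,  82.30191627]), array([774.64982209, 233.44218838])]
board [array([532.87468077,  97.37107448]), array([493.97035622, -64.28130337]), array([333.09330749, -23.34487608]), array([372.58573922, 136.46122243])] [433.13102092  36.55152937]
```

```bash
cat >> h.py <<'E'
from scipy.spatial.transform import Rotation as Ro
def go(x,y,z,yaw):
    s=r.sense(); R=Ro.from_euler('xyz',s['tcp_rot'],degrees=True); G=Ro.from_euler('xyz',[180,0,yaw],degrees=True)
    print('lin',np.round(R.inv().apply(np.array([x,y,z])-s['tool_pos'])/1000,4),'rot',np.round((R.inv()*G).as_rotvec(degrees=True),2),'pose',s['tool_pos'].round(1),s['tcp_rot'].round(2),'t',s['time'],'F',s['ft_force'].round(1),s['grip_force'],s['finger_gap'])
E
python3 -c "
from h import *
go(600,156,330,92.4)"
```

```text
lin [-0.5253 -0.2703 -0.0803] rot [-9.000e-02  5.000e-02  7.008e+01] pose [180.4 571.7 249.3] [-1.7990e+02 -1.0000e-02  1.6248e+02] t 0.1 F [ 0.2 -0.7 -0.8] 0.0 84.99318958162776
```

>>> {"api": "servo_tool", "payload": {
  "fingers": [0.085,0.085,0.085,0.085,0.085,0.085,0.085,0.085,0.07,0.06],
  "linear": [
    [-0.02,-0.01,-0.02],
    [-0.06,-0.03,-0.04],
    [-0.1,-0.05,-0.06],
    [-0.14,-0.07,-0.08],
    [-0.18,-0.09,-0.08],
    [-0.22,-0.11,-0.08],
    [-0.26,-0.13,-0.08],
    [-0.3,-0.15,-0.08],
    [-0.34,-0.17,-0.08],
    [-0.38,-0.19,-0.08]
  ],
  "rotation": [
    [0,0,4],
    [0,0,11],
    [0,0,18],
    [0,0,25],
    [0,0,32],
    [0,0,39],
    [0,0,46],
    [0,0,53],
    [0,0,60],
    [0,0,67]
  ]
}}

```text
time: 1.1
tool_pos: [486.7, 275.0, 329.9]
tcp_rot: [-180.0, 0.0, 95.2]
ft_force: [0.0, 0.7, 1.1]
finger_gap: 60.6
grip_force: 0.0
```

```bash
python3 -c "
from h import *
go(600,156,330,92.4)"
```

```text
lin [-1.288e-01  1.021e-01 -1.000e-04] rot [-0.03  0.01  2.79] pose [486.7 275.  329.9] [-1.7997e+02  1.0000e-02  9.5190e+01] t 1.1 F [0.  0.7 1.1] 0.0 60.57468367176765
```

>>> {"api": "servo_tool", "payload": {
  "fingers": [0.06,0.06,0.06,0.06,0.06,0.06,0.06],
  "linear": [
    [-0.03,0.024,0],
    [-0.06,0.048,0],
    [-0.09,0.072,0],
    [-0.12,0.095,0],
    [-0.129,0.102,0],
    [-0.129,0.102,0],
    [-0.129,0.102,0]
  ],
  "rotation": [
    [0,0,1],
    [0,0,2],
    [0,0,2.8],
    [0,0,2.8],
    [0,0,2.8],
    [0,0,2.8],
    [0,0,2.8]
  ]
}}

```text
time: 1.8
tool_pos: [599.1, 158.6, 329.9]
tcp_rot: [-179.9, -0.0, 92.7]
ft_force: [-0.1, 0.5, 1.0]
finger_gap: 59.6
grip_force: 0.0
```

```bash
python3 -c "
from h import *
s=snap('wrist','w0');T=s['camera_from_world'];print(-T[:3,:3].T@T[:3,3],proj(s,(626.5,156,206)))
go(626.5,156,206,92.4)"
```

```text
[596.45260829 241.38407293 454.36757085] (np.float64(352.5709109076922), np.float64(198.31761303508765))
lin [-0.0044  0.0275  0.1242] rot [-0.03 -0.03  0.34] pose [598.9 159.1 330.2] [-1.7997e+02 -3.0000e-02  9.2740e+01] t 1.85 F [ 0.7  0.8 -0.3] 0.0 60.27755795812925
```

View pics/w0.png

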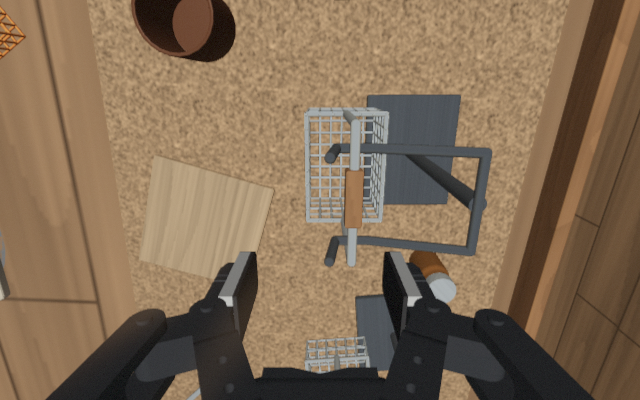

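The wrist view shows the deep basket's grip at about (354,198), against a prediction of (352.6,198.3). I'll refine the centre and yaw from the image.

Run:
```python
from h import *
s=load('w0');f=s['frame'].astype(int)
hsv=cv2.cvtColor(s['frame'],cv2.COLOR_RGB2HSV)
m=np.zeros(f.shape[:2],bool);m[160:236,335:372]=1
print(hsv[198,354],hsv[198,325])
m&=(hsv[...,1]>140)&(hsv[...,0]<15)
v,u=np.nonzero(m);print(len(u),u.min(),u.max(),v.min(),v.max(),u.mean(),v.mean())
print(plane(s,u.mean(),v.mean(),212))
top=v<185;bot=v>212
p=plane(s,u[top].mean(),v[top].mean(),212);q=plane(s,u[bot].mean(),v[bot].mean(),212);d=p-q
print(p,q,np.degrees(np.arctan2(-d[0],d[1])), [plane(s,u.mean(),k,206)[1] for k in (v.min(),v.max())])
go(0,0,0,92.4)
```

```text
[ 14 124 162] [ 30   8 167]
5 345 348 169 194 346.8 174.8
[619.86823824 176.78606178 212.        ]
[619.93038862 180.55736995 212.        ] [nan nan nan] nan [np.float64(179.831800328901), np.float64(159.41263215572545)]
lin [-0.1304 -0.6056  0.3305] rot [-0.03 -0.03  0.34] pose [598.9 159.1 330.2] [-1.7997e+02 -3.0000e-02  9.2740e+01] t 1.85 F [ 0.7  0.8 -0.3] 0.0 60.27755795812925<stdin>:10: RuntimeWarning: Mean of empty slice.
  ret = ret.dtype.type(ret / rcount)
```

Run:
```python
from h import *
s=load('w0')
hsv=cv2.cvtColor(s['frame'],cv2.COLOR_RGB2HSV)
m=np.zeros(hsv.shape[:2],np.uint8);m[160:240,335:372]=1
m&=((hsv[...,1]>112)&(hsv[...,0]<18)).astype(np.uint8)
n,l,st,c=cv2.connectedComponentsWithStats(m);i=1+st[1:,4].argmax();print(st[i],c[i],plane(s,*c[i],212),plane(s,*c[i],206))
v,u=np.nonzero(l==i)
top=v<v.min()+15;bot=v>v.max()-15
p=plane(s,u[top].mean(),v[top].mean(),212);q=plane(s,u[bot].mean(),v[bot].mean(),212);d=p-q
print(p,q,np.degrees(np.arctan2(-d[0],d[1])), [plane(s,c[i][0],k,209)[1] for k in (v.min(),v.max())])
```

```text
[ 344  168   20   60 1042] [353.42802303 197.78502879] [626.40700507 158.53377109 212.        ] [627.14854974 156.48274665 206.        ]
[625.33638411 176.15846138 212.        ] [627.54783029 139.85074754 212.        ] 3.485490555743144 [np.float64(181.60378548496416), np.float64(132.379172465086)]
```

>>> {"api": "servo_tool", "payload": {
  "fingers": [0.06,0.06,0.06,0.06,0.06,0.06,0.06,0.06],
  "linear": [
    [-0.003,0.02,0],
    [-0.003,0.028,0.01],
    [-0.003,0.028,0.04],
    [-0.003,0.028,0.07],
    [-0.003,0.028,0.1],
    [-0.003,0.028,0.115],
    [-0.003,0.028,0.124],
    [-0.003,0.028,0.124]
  ],
  "rotation": [
    [0,0,0],
    [0,0,-0.2],
    [0,0,-0.2],
    [0,0,-0.2],
    [0,0,-0.2],
    [0,0,-0.2],
    [0,0,-0.2],
    [0,0,-0.2]
  ]
}}

```text
time: 2.65
tool_pos: [627.0, 156.6, 205.3]
tcp_rot: [-179.9, 0.0, 92.9]
ft_force: [-0.1, -0.8, 0.4]
finger_gap: 60.0
grip_force: 0.0
```

Run:
```python
from h import *
go(627,157,206,93)
w=snap('wrist','w1')['frame'];s=snap('side','s1')['frame']
o=np.vstack([w[:, :, ::-1][200:400,100:600],cv2.resize(s[110:210,300:550,::-1],None,fx=2,fy=2)])
o=np.vstack([w[100:400,100:600,::-1],cv2.resize(s[100:200,300:467,::-1],(500,299))])
cv2.imwrite('pics/c1.png',o)
```

```text
lin [ 0.0004 -0.     -0.0007] rot [-0.1   0.01 -0.08] pose [627.  156.6 205.3] [-1.799e+02  1.000e-02  9.292e+01] t 2.65 F [-0.1 -0.8  0.4] 0.0 59.95415219635014
```

View pics/c1.png

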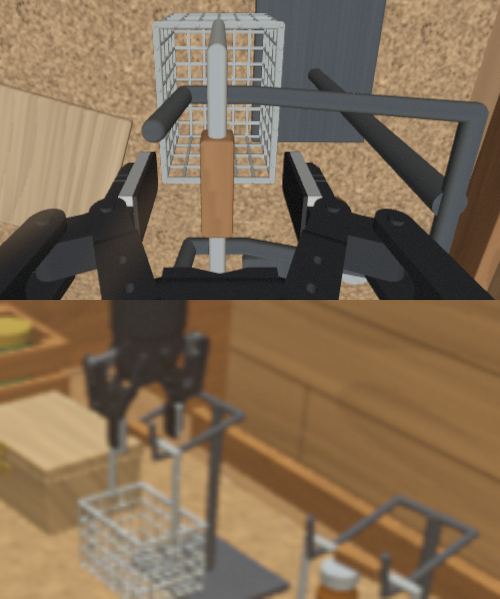

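The grip sits centred between the open jaws (crop column 217, jaws at about 140 and 305), so I'm closing now.

>>> {"api": "servo_tool", "payload": {
  "fingers": [0.045,0.03,0.02,0.01,0.005,0.005,0.005,0.005],
  "linear": [
    [0,0,0],
    [0,0,0],
    [0,0,0],
    [0,0,0],
    [0,0,0],
    [0,0,0],
    [0,0,0],
    [0,0,0]
  ],
  "rotation": [
    [0,0,0],
    [0,0,0],
    [0,0,0],
    [0,0,0],
    [0,0,0],
    [0,0,0],
    [0,0,0],
    [0,0,0]
  ],
  "force": 50
}}

```text
time: 3.55
tool_pos: [628.2, 156.3, 207.1]
tcp_rot: [179.9, -0.0, 92.9]
ft_force: [-1.0, -0.4, 4.2]
finger_gap: 13.1
grip_force: 50.7
```

Gripped. Lift 55 mm.

>>> {"api": "servo_tool", "payload": {
  "fingers": [0.005,0.005,0.005,0.005,0.005,0.005,0.005,0.005,0.005],
  "linear": [
    [0,0,-0.004],
    [0,0,-0.012],
    [0,0,-0.02],
    [0,0,-0.03],
    [0,0,-0.04],
    [0,0,-0.048],
    [0,0,-0.054],
    [0,0,-0.055],
    [0,0,-0.055]
  ],
  "rotation": [
    [0,0,0],
    [0,0,0],
    [0,0,0],
    [0,0,0],
    [0,0,0],
    [0,0,0],
    [0,0,0],
    [0,0,0],
    [0,0,0]
  ]
}}

```text
time: 4.45
tool_pos: [627.8, 156.2, 261.4]
tcp_rot: [180.0, -0.0, 92.9]
ft_force: [-0.1, -0.1, -3.5]
finger_gap: 13.5
grip_force: 49.6
```

Run:
```python
from h import *
go(627-160,157-7,261,93)
s=snap('side','s2')['frame']; t=snap('top','t2')['frame']
cv2.imwrite('pics/c2.png',np.hstack([cv2.resize(s[80:230,300:430,::-1],(400,462)),cv2.resize(t[80:230,210:340,::-1],(400,462))]))
```

```text
lin [ 0.0018 -0.1609  0.0004] rot [ 0.01 -0.   -0.12] pose [627.8 156.2 261.4] [179.99  -0.    92.88] t 4.45 F [-0.1 -0.1 -3.5] 49.59538400173187 13.501966283789981
```

View pics/c2.png

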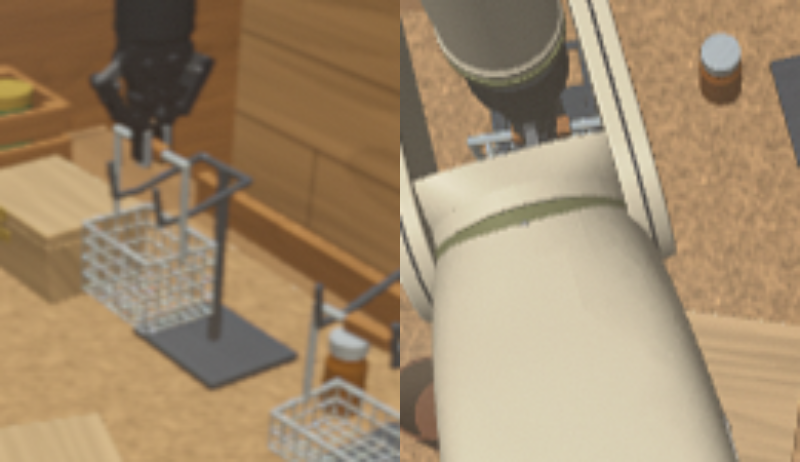

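The bar is now above the hook tips and the rim is still below the prongs. I'm drawing it out along −tool y.

>>> {"api": "servo_tool", "payload": {
  "fingers": [0.005,0.005,0.005,0.005,0.005,0.005,0.005,0.005,0.005,0.005],
  "linear": [
    [0,-0.006,0],
    [0,-0.018,0],
    [0,-0.036,0],
    [0,-0.056,0],
    [0,-0.076,0],
    [0,-0.096,0],
    [0,-0.116,0],
    [0,-0.136,0],
    [0,-0.152,0],
    [0,-0.16,0]
  ],
  "rotation": [
    [0,0,0],
    [0,0,0],
    [0,0,0],
    [0,0,0],
    [0,0,0],
    [0,0,0],
    [0,0,0],
    [0,0,0],
    [0,0,0],
    [0,0,0]
  ]
}}

```text
time: 5.55
tool_pos: [466.4, 148.2, 261.0]
tcp_rot: [-180.0, 0.0, 92.9]
ft_force: [0.3, 0.3, -3.7]
finger_gap: 12.8
grip_force: 49.6
```

Run:
```python
from h import *
w=snap('wrist','w3'); cv2.imwrite('pics/w3.png',w['frame'][:,:,::-1])
go(433,36.5,261,76.3)
```

```text
lin [-0.1099 -0.0388  0.0002] rot [-4.00e-02  1.00e-02  1.66e+01] pose [466.2 148.2 261.2] [-179.96   -0.     92.9 ] t 5.6 F [ 1.1  0.3 -2.1] 49.51075494289398 13.088980005026459
```

View pics/w3.png

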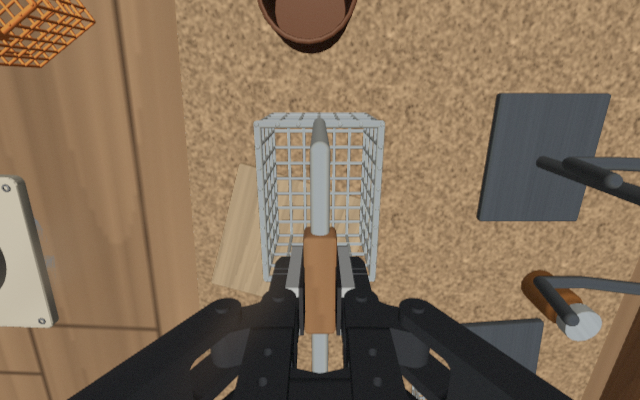

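The basket is free of the hooks, hanging straight, with the mug clear. I'll cross-check the board centre using the w0 corners.

Run:
```python
from h import *
s=load('w0')
p=[plane(s,*q,14) for q in[(157,156),(272,187),(140,258)]]
print(p,(p[1]+p[2])/2)
```

```text
[array([379.23199751, 138.0390042 ,  14.        ]), array([535.52190361, 101.3452125 ,  14.        ]), array([335.9161179 , -20.89636493,  14.        ])] [435.71901076  40.22442379  14.        ]
```

>>> {"api": "servo_tool", "payload": {
  "fingers": [0.005,0.005,0.005,0.005,0.005,0.005,0.005,0.005],
  "linear": [
    [-0.008,-0.003,0],
    [-0.025,-0.009,0],
    [-0.045,-0.016,0],
    [-0.065,-0.023,0],
    [-0.085,-0.03,0],
    [-0.1,-0.036,0.01],
    [-0.108,-0.039,0.02],
    [-0.11,-0.039,0.025]
  ],
  "rotation": [
    [0,0,1],
    [0,0,4],
    [0,0,7],
    [0,0,10],
    [0,0,13],
    [0,0,15],
    [0,0,16.5],
    [0,0,16.5]
  ]
}}

```text
time: 6.4
tool_pos: [434.1, 35.4, 235.0]
tcp_rot: [-179.9, 0.0, 76.2]
ft_force: [-0.3, 0.7, -4.4]
finger_gap: 13.0
grip_force: 49.6
```

>>> {"api": "servo_tool", "payload": {
  "fingers": [0.005,0.005,0.005,0.005,0.005,0.005,0.005,0.005],
  "linear": [
    [0.002,0,0.006],
    [0.002,0,0.016],
    [0.002,0,0.026],
    [0.002,0,0.034],
    [0.002,0,0.04],
    [0.002,0,0.043],
    [0.002,0,0.044],
    [0.002,0,0.044]
  ],
  "rotation": [
    [0,0,0],
    [0,0,0],
    [0,0,0],
    [0,0,0],
    [0,0,0],
    [0,0,0],
    [0,0,0],
    [0,0,0]
  ]
}}

```text
time: 7.2
tool_pos: [435.1, 38.3, 192.4]
tcp_rot: [180.0, -0.0, 76.4]
ft_force: [0.6, 0.2, -3.2]
finger_gap: 13.0
grip_force: 49.6
```

>>> {"api": "servo_tool", "payload": {
  "fingers": [0.005,0.005,0.005,0.005],
  "linear": [
    [0,0,0.001],
    [0,0,0.002],
    [0,0,0.003],
    [0,0,0.003]
  ],
  "rotation": [
    [0,0,0],
    [0,0,0],
    [0,0,0],
    [0,0,0]
  ]
}}

```text
time: 7.6
tool_pos: [434.9, 38.3, 189.2]
tcp_rot: [-180.0, 0.0, 76.4]
ft_force: [-0.5, -0.4, -1.9]
finger_gap: 13.0
grip_force: 49.6
```

>>> {"api": "servo_tool", "payload": {
  "fingers": [0.005,0.005,0.005,0.005],
  "linear": [
    [0,0,0.0005],
    [0,0,0.001],
    [0,0,0.0015],
    [0,0,0.0015]
  ],
  "rotation": [
    [0,0,0],
    [0,0,0],
    [0,0,0],
    [0,0,0]
  ]
}}

```text
time: 8.0
tool_pos: [434.9, 38.3, 187.7]
tcp_rot: [-180.0, 0.0, 76.4]
ft_force: [-0.2, -0.5, -2.7]
finger_gap: 12.8
grip_force: 49.6
```

>>> {"api": "servo_tool", "payload": {
  "fingers": [0.005,0.005,0.005,0.005],
  "linear": [
    [0,0,0.0005],
    [0,0,0.001],
    [0,0,0.001],
    [0,0,0.001]
  ],
  "rotation": [
    [0,0,0],
    [0,0,0],
    [0,0,0],
    [0,0,0]
  ]
}}

```text
time: 8.4
tool_pos: [435.0, 38.3, 186.8]
tcp_rot: [180.0, -0.0, 76.4]
ft_force: [-0.5, 0.4, -3.0]
finger_gap: 12.9
grip_force: 49.6
```

>>> {"api": "servo_tool", "payload": {
  "fingers": [0.005,0.005,0.005,0.005],
  "linear": [
    [0,0,0.0005],
    [0,0,0.001],
    [0,0,0.0015],
    [0,0,0.0015]
  ],
  "rotation": [
    [0,0,0],
    [0,0,0],
    [0,0,0],
    [0,0,0]
  ]
}}

```text
time: 8.8
tool_pos: [435.6, 38.2, 186.9]
tcp_rot: [179.9, -0.0, 76.4]
ft_force: [-4.0, -0.9, 8.7]
finger_gap: 12.7
grip_force: 51.2
```

>>> {"api": "servo_tool", "payload": {
  "fingers": [0.005,0.005,0.005,0.005],
  "linear": [
    [0,0,0.0005],
    [0,0,0.001],
    [0,0,0.001],
    [0,0,0.001]
  ],
  "rotation": [
    [0,0,0],
    [0,0,0],
    [0,0,0],
    [0,0,0]
  ]
}}

```text
time: 9.2
tool_pos: [436.1, 38.1, 187.0]
tcp_rot: [179.8, -0.0, 76.4]
ft_force: [-5.8, -1.2, 15.5]
finger_gap: 12.9
grip_force: 52.1
```

It's touching the board, so I'll back off the preload and open gradually.

>>> {"api": "servo_tool", "payload": {
  "fingers": [0.005,0.005,0.005,0.014,0.018,0.024,0.035,0.05,0.05,0.05],
  "linear": [
    [0,0,-0.001],
    [0,0,-0.002],
    [0,0,-0.002],
    [0,0,-0.002],
    [0,0,-0.002],
    [0,0,-0.002],
    [0,0,-0.002],
    [0,0,-0.002],
    [0,0,-0.002],
    [0,0,-0.002]
  ],
  "rotation": [
    [0,0,0],
    [0,0,0],
    [0,0,0],
    [0,0,0],
    [0,0,0],
    [0,0,0],
    [0,0,0],
    [0,0,0],
    [0,0,0],
    [0,0,0]
  ]
}}

```text
time: 10.2
tool_pos: [435.0, 38.3, 186.3]
tcp_rot: [180.0, -0.0, 76.4]
ft_force: [-0.0, 0.5, -0.3]
finger_gap: 50.0
grip_force: 0.0
```

>>> {"api": "servo_tool", "payload": {
  "fingers": [0.05,0.05,0.05,0.05,0.05,0.05,0.05,0.05,0.05,0.05],
  "linear": [
    [0,0,-0.005],
    [0,0,-0.015],
    [0,0,-0.03],
    [0,0,-0.05],
    [0,0,-0.07],
    [0,0,-0.09],
    [0,0,-0.11],
    [0,0,-0.125],
    [0,0,-0.13],
    [0,0,-0.13]
  ],
  "rotation": [
    [0,0,0],
    [0,0,0],
    [0,0,0],
    [0,0,0],
    [0,0,0],
    [0,0,0],
    [0,0,0],
    [0,0,0],
    [0,0,0],
    [0,0,0]
  ]
}}

```text
time: 11.2
tool_pos: [435.4, 38.3, 317.3]
tcp_rot: [179.9, -0.0, 76.4]
ft_force: [0.2, 0.3, -0.3]
finger_gap: 50.1
grip_force: 0.0
```

Run:
```python
from h import *
w=snap('wrist','w4')['frame']; s=snap('side','s4')['frame']
cv2.imwrite('pics/c4.png',np.hstack([cv2.resize(w[:,:,::-1],(420,262)),cv2.resize(s[110:270,230:470,::-1],(380,262))]))
```

```text
(no output)
```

View pics/c4.png

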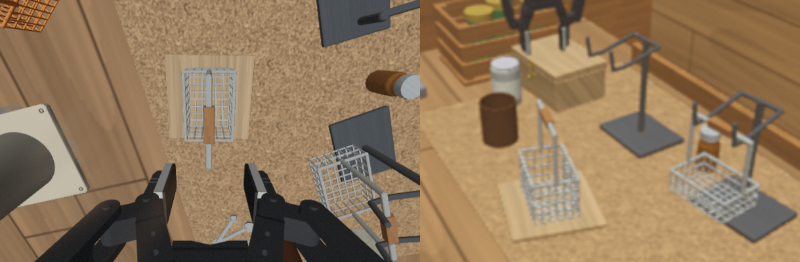

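The deep basket stands upright in the middle of the board (wrist-crop centre about (210,100)). The shallow one is still hanging and the gripper is clear.

```bash
python3 -c "
from bench import r
print(r.hand_in())"
```

```text
the job is handed in; nothing more can be done
None
```

The deep basket is off its hooks and standing upright, about in the middle of the bamboo board; the shallow basket is still hanging, the arm is clear, and the job was handed in at about 11 s.

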